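Pack the sauce cups and close the carton

ROBOT

A 6-joint arm with a two-finger parallel gripper is mounted at the origin on a cart in front of the work surface, level with it; the furniture and walls round the work are solid. World frame = base frame: x ahead of the robot, y to its left, z up, the work surface at z = 0. Lengths are in mm, angles in rad, forces in N, time in s.
With the tool pointing down it reaches from about 350 to 975 mm from the base axis. Payload 4.9 kg.
Tool frame: the origin (TCP) lies at the very end of the fingers, on their centre line; the grasp point (between the pads) lies 19 mm behind it; z points along the fingers, y is the line along which they close (so a half turn about z gives the same grasp; the last joint's range is limited). The gripper opens to 85 mm and grips with 20 to 120 N. Pads are 22 mm wide; open, the fingers measure 114 mm over their backs; the gripper's body (76 mm by 85 mm) begins 54 mm behind the grasp point. The pads swing forward as they close: fully open they stand 13 mm farther back than shut.
Start: joints at [1.103, 0.053, 1.613, -0, 1.476, -0.119], TCP at [213.595, 587.349, 231.304] pointing down, gripper open.
Joint ranges: [-3.01, 3.01], [-1.01, 2.22], [0.06, 2.58], [-1.02, 4.17], [0.09, 2.62], [-3.14, 3.14]. Speed limits (rad/s): [2.57, 2.57, 3.14, 3.14, 3.14, 3.14].

INTERFACE

Orientations are given as a rotation vector (axis times angle).
In Python, from bench import read_state, read_camera, camera_info, finish_job gives the robot as it stands.
- The arm moves only by the shell command python3 -m inch 'ROWS' [FORCE]. ROWS is text: rows parted by semicolons, each of 7 numbers parted by spaces: the gripper's target within -1 to 1 (shut at 1, half-way at 0, fully open at -1), then the shift along the tool's x, y, z in cm, then the turn, a rotation vector about the tool's x, y, z in degrees. A call has 1 to 8 rows; each row shifts and turns the commanded pose from where the row before left it, along the tool's axes as they then stand; what a row does not reach is not made up. A row lasts 1/8 s, in which the tool goes at most 62.5 mm and 10.7 degrees, less where a joint would pass 70% of its speed; a pose out of reach is approached as far as the arm can. A call with a gripper value outside its range is refused whole. The fingers move at their own pace and stop on an object; FORCE is the grip in N (left out, the last holds). Time passes only in rows, so rows that do not move let the fingers close. It gives the time, the measured TCP pose, the force, the opening and the grip force at its end, in the units of the state.
- read_state(): the state, without advancing time (a new reading comes with each control period).
- read_camera(name): name is "scene" or "top" or "wrist"; returns the picture (400x640x3 uint8, red, green, blue); there is no depth.
- camera_info(name): a dict with "mtx" (3x3 intrinsics, pixels), "R" (3x3) and "t" (3): a world point X has camera coordinates R X + t. Camera axes: x right, y down, z forward; pixel columns grow to the right and rows downward; lengths in mm; the calibration is good to about 2 mm. A picture is of the moment at which its call begins: read the wrist's pose just before it. camera_info takes no time and is no camera call; for the wrist camera it gives the pose at the moment of the call.
- finish_job(): hands the job in; it is judged then, once.
The state is a dict: "clock": time; "joint_pos": joint angles; "qvel": joint speeds; "joint_torque": joint torques, N m; "position": TCP position; "eef_rot": TCP orientation; "wrist_force": force on the tool from outside, world axes, zero at the start; "moment": the same for the moment, N m; "gripper_width": finger opening in mm; "grip_force": force on a finger pad.
Only numpy, scipy, OpenCV 4.12 (cv2) and the standard library are available. Lean on these libraries where they do the work, as an engineer would, in place of code of your own. Each camera call takes 0.05 s, during which the arm holds its last target. There are 200 camera calls.

TASK

Pack the white sauce cups for the outside catering: nest all the cups on the table, upright, into one single stack standing inside the open cardboard carton. Then close the carton: first fold both short flaps (left and right) down flat while the long flaps are still standing open, and after that fold both long flaps down flat over them. Leave the tin, mill, timer, peeler and dropper bottle where they are.

Things in the scene. Friction and masses are not known exactly. Their poses are not given: they have to be found in the camera images.
- cup_0: white stacking sauce cup, 42 mm high, 0.12 kg (3 to 5 alike present). Foot 42 mm across, flaring to 59 at 26 mm height, then an upright rim band 68 mm across from 27 to 42 mm height: grip there. Mouth 63 mm across; inner floor 16 mm up. Nested, a cup sits 16 mm above the one below, 2 mm of play, bands just clear. Origin: centre of underside, z up the axis; starts upright on the table.
- cup_1: white stacking sauce cup, 42 mm high, 0.12 kg (3 to 5 alike present). Foot 42 mm across, flaring to 59 at 26 mm height, then an upright rim band 68 mm across from 27 to 42 mm height: grip there. Mouth 63 mm across; inner floor 16 mm up. Nested, a cup sits 16 mm above the one below, 2 mm of play, bands just clear. Origin: centre of underside, z up the axis; starts upright on the table.
- cup_2: white stacking sauce cup, 42 mm high, 0.12 kg (3 to 5 alike present). Foot 42 mm across, flaring to 59 at 26 mm height, then an upright rim band 68 mm across from 27 to 42 mm height: grip there. Mouth 63 mm across; inner floor 16 mm up. Nested, a cup sits 16 mm above the one below, 2 mm of play, bands just clear. Origin: centre of underside, z up the axis; starts upright on the table.
- cup_3: white stacking sauce cup, 42 mm high, 0.12 kg (3 to 5 alike present). Foot 42 mm across, flaring to 59 at 26 mm height, then an upright rim band 68 mm across from 27 to 42 mm height: grip there. Mouth 63 mm across; inner floor 16 mm up. Nested, a cup sits 16 mm above the one below, 2 mm of play, bands just clear. Origin: centre of underside, z up the axis; starts upright on the table.
- cup_4: white stacking sauce cup, 42 mm high, 0.12 kg (3 to 5 alike present). Foot 42 mm across, flaring to 59 at 26 mm height, then an upright rim band 68 mm across from 27 to 42 mm height: grip there. Mouth 63 mm across; inner floor 16 mm up. Nested, a cup sits 16 mm above the one below, 2 mm of play, bands just clear. Origin: centre of underside, z up the axis; starts upright on the table.
- carton: open cardboard carton, does not move when pushed. Origin: centre of its underside, z up, x from the side near the robot to the far side (inside 140 mm), y to its left (inside 200 mm). Walls and floor 4 mm; inner floor at 4 mm, clear height 112 mm up to the shut short flaps; outside 148 x 208 mm, 120 mm high. Five nested cups fit under the flaps.
- short_left (a joint): hinge of the short left top flap, on the carton's +y (left) side; 138 mm along the hinge, 70 mm from hinge to free edge, underside 116 mm up when shut, 4 mm board. 0 = folded in flat, pi/2 = upright, more = leaning outward; starts at 1.7 to 2.0. Stiff hinge: stays where it is left, about 1 N at mid-flap moves it. Flaps do not touch or hold one another.
- short_right (a joint): hinge of the short right top flap, on the carton's -y (right) side; 138 mm along the hinge, 70 mm from hinge to free edge, underside 116 mm up when shut, 4 mm board. 0 = folded in flat, pi/2 = upright, more = leaning outward; starts at 1.7 to 2.0. Stiff hinge: stays where it is left, about 1 N at mid-flap moves it. Flaps do not touch or hold one another.
- long_near (a joint): hinge of the long near top flap, on the carton's -x (towards the robot) side; 206 mm along the hinge, 70 mm from hinge to free edge, underside 120 mm up when shut, 4 mm board. 0 = folded in flat, pi/2 = upright, more = leaning outward; starts at 1.7 to 2.0. Stiff hinge: stays where it is left, about 1 N at mid-flap moves it. Flaps do not touch or hold one another.
- long_far (a joint): hinge of the long far top flap, on the carton's +x (away from the robot) side; 206 mm along the hinge, 70 mm from hinge to free edge, underside 120 mm up when shut, 4 mm board. 0 = folded in flat, pi/2 = upright, more = leaning outward; starts at 1.7 to 2.0. Stiff hinge: stays where it is left, about 1 N at mid-flap moves it. Flaps do not touch or hold one another.
- short_left_hinge (a point): middle of the short left flap's hinge line, at half the board's thickness
- short_right_hinge (a point): middle of the short right flap's hinge line, at half the board's thickness
- long_near_hinge (a point): middle of the long near flap's hinge line, at half the board's thickness
- long_far_hinge (a point): middle of the long far flap's hinge line, at half the board's thickness
- mill: small white-topped mill with clear body, 44 mm across, 90 mm high; a bystander, to be left where it is. Origin: centre of the underside.
- tin: food tin, 75 mm across, 58 mm high; a bystander, to be left where it is. Origin: centre of the underside.
- timer: round red and white kitchen timer, 68 mm across, 43 mm high; a bystander, to be left where it is. Origin: centre of the underside.
- peeler: black-handled peeler lying flat, 170 x 25 x 18 mm, along its x; a bystander, to be left where it is. Origin: centre of the underside.
- dropper_bottle: small amber bottle with black dropper cap, 33 mm across, 102 mm high; a bystander, to be left where it is. Origin: centre of the underside.
- lid_cooker: the big steel cooker at the back right of the table, about 300 mm across and 280 mm high with its lid; fixed equipment, only to be kept clear of. Origin: about the middle of its underside. (A tall black blower, also fixed, stands at the back left of the table with its front at x = 0.66.)
Not all that is in view belongs to the job. Leave any blue look-alike of the cup_2 alone.

How it is judged:
By the outcome, as a careful person would: the job done as asked, in the order asked, and still so for the second after the job is handed in, with the robot touching nothing.
Of cup_0, cup_1, cup_2, cup_3, cup_4 only 3 to 5 are there at a start; the rules pass over those that are not, and their reading is None.
At some moment in a run one of cup_0, cup_1, cup_2, cup_3, cup_4 may be knocked a few centimetres aside while the robot is not near it.
It also fails if it takes over 210 s, if anything falls off the work surface, if the arm or the gripper's body presses on something with over 40 N, if the wrist force passes 120 N, or if a joint passes its speed limit or range.

## Working session

There is one attempt and no reset: what is moved stays moved. The work goes in short steps, Python scripts to look and compute and a shell command to move; the robot and the scene stay as the last step left them, time stands still between calls to the robot, and variables do not carry over. Pictures are saved under pics/ and viewed, at most 14 in all, crops included, and the job is handed in when it is done.

```bash
mkdir -p pics; ls; python3 - <<'E'
from bench import *
import cv2
for n in ("top","scene"):
    cv2.imwrite(f"pics/{n}0.png",read_camera(n)[:,:,::-1])
    c=camera_info(n);print(n,c)
s=read_state();print(s)
E
```

```text
pics
top {'mtx': array([[437.84062167,   0.        , 311.06296535],
       [  0.        , 437.84062167, 199.90980162],
       [  0.        ,   0.        ,   1.        ]]), 'R': array([[ 0.02747691, -0.99959468,  0.00744987],
       [-0.9874171 , -0.02830172, -0.15558434],
       [ 0.15573212, -0.00308115, -0.98779452]]), 't': array([ -55.94272943,  508.73844868, 1260.54152061])}
scene {'mtx': array([[375.56724583,   0.        , 322.55162758],
       [  0.        , 375.56724583, 204.02732694],
       [  0.        ,   0.        ,   1.        ]]), 'R': array([[ 0.65612732, -0.75463155, -0.00530613],
       [-0.33849549, -0.2880119 , -0.89580687],
       [ 0.6744759 ,  0.58955946, -0.44441186]]), 't': array([-380.67176704,  250.99873463,  779.0350648 ])}
{'clock': 0.1, 'joint_pos': array([ 1.10304158e+00,  5.32846739e-02,  1.61415798e+00, -8.59565704e-06,
        1.47603899e+00, -1.19001707e-01]), 'qvel': array([-7.86502802e-05, -2.21111781e-03, -4.63266537e-03,  9.35648062e-05,
       -1.99331337e-03,  1.73509186e-03]), 'joint_torque': array([ 1.02448619e-03, -3.94903207e+01, -3.71363211e+01, -1.06602433e-04,
        3.86772183e-03,  1.69846260e-06]), 'position': array([213.3206274 , 586.85677088, 230.1890308 ]), 'eef_rot': array([-5.44953095e-01, -3.09341912e+00,  2.84383358e-03]), 'wrist_force': array([ 0.12154674, -0.43974772, -0.45653788]), 'moment': array([-0.05113128, -0.03246403, -0.0590745 ]), 'grip_force': 0.0, 'gripper_width': 85.41930224063891}
```

View pics/top0.png

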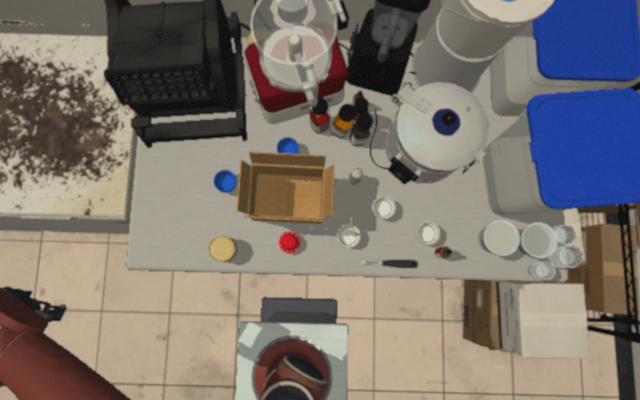

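View pics/scene0.png

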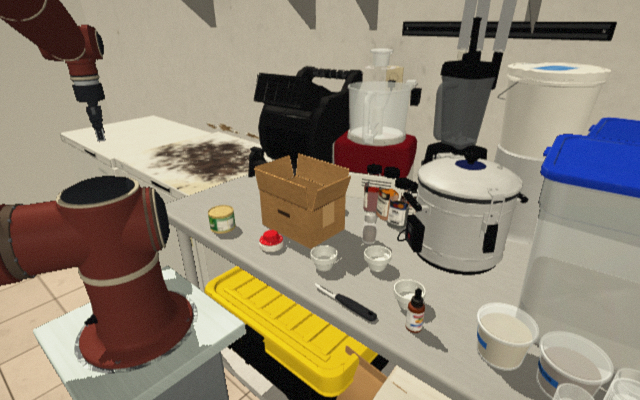

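The top view shows white cup candidates at about (349,237), (385,208) and (429,233), and blue look-alikes at (225,181) and (288,147). The mill is at (355,175), and the large tubs at the right (500,237) are too big to be cups. I'll enlarge a crop to confirm and locate everything.

```bash
cat > h.py <<'E'
from bench import *
import numpy as np, cv2
from scipy.spatial.transform import Rotation as Ro
def unproj(c,u,v,z):
    d=c["R"].T@np.linalg.inv(c["mtx"])@[u,v,1]; o=-c["R"].T@c["t"]
    return o+d*(z-o[2])/d[2]
def proj(c,X):
    p=c["mtx"]@(c["R"]@np.asarray(X,float)+c["t"]); return p[:2]/p[2]
def tool(target,yaw=None):
    "shift (cm) in tool axes from measured pose to target; tool axes printed"
    s=read_state(); R=Ro.from_rotvec(s["eef_rot"]).as_matrix()
    return R.T@(np.asarray(target)-s["position"])/10
E
python3 - <<'E'
from h import *
im=cv2.imread("pics/top0.png"); c=camera_info("top")
cr=cv2.resize(im[130:280,200:470],None,fx=2.9,fy=2.9,interpolation=cv2.INTER_CUBIC)
cv2.imwrite("pics/crop1.png",cr)
for n,u,v,z in [("c",349,237,42),("c",385,208,42),("c",429,233,42),("mill",355,175,90),("tin",222,249,58),("timer",289,242,43),("peeler",400,264,10),("bottle",446,253,100),("ctnTL",250,165,120),("TR",325,165,120),("BL",250,217,120),("BR",325,219,120)]:
    print(n,unproj(c,u,v,z).round())
R=Ro.from_rotvec(read_state()["eef_rot"]).as_matrix();print(R.round(3))
w=camera_info("wrist");print(w["mtx"]);print((w["R"]@R).round(3), R.T@(-w["R"].T@w["t"]-read_state()["position"]))
E
```

```text
c [ 403. -156.   42.]
c [ 492. -261.   42.]
c [ 421. -391.   42.]
mill [ 579. -166.   90.]
tin [357. 210.  58.]
timer [383.  19.  43.]
peeler [ 329. -312.   10.]
bottle [ 362. -421.  100.]
ctnTL [592. 133. 120.]
TR [598. -78. 120.]
BL [445. 126. 120.]
BR [445. -81. 120.]
[[-0.94   0.342 -0.001]
 [ 0.342  0.94  -0.002]
 [ 0.    -0.002 -1.   ]]
[[304.93398924   0.         321.59735531]
 [  0.         304.93398924 197.15716288]
 [  0.           0.           1.        ]]
[[-0.001  1.     0.   ]
 [-0.965 -0.001 -0.262]
 [-0.262 -0.001  0.965]] [ 6.57427728e+01 -1.19029516e-01 -1.42648298e+02]
```

View pics/crop1.png

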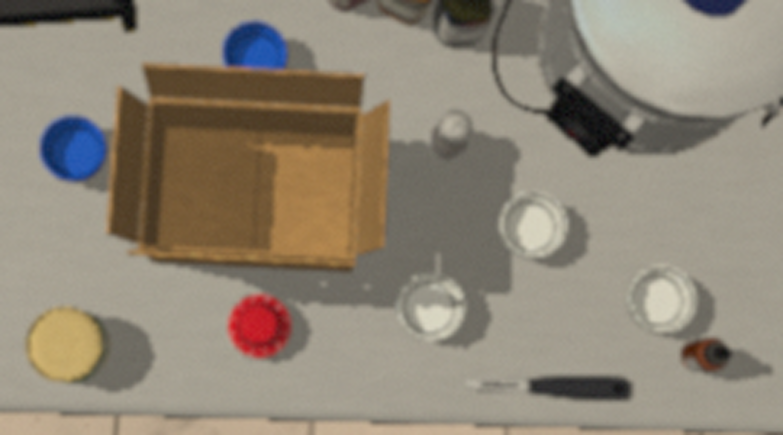

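Crop check: there are exactly three white cups, at top-image pixels (349,236), (384,208) and (429,233). The blue ones are look-alikes and I'll leave them alone. Next I move up to an overview with the wrist camera.

```bash
python3 -m inch '-1 0 0 -5 0 0 -10;-1 0 0 -5 0 0 -10; -1 -4 -5.5 0 0 0 0;-1 -4 -5.5 0 0 0 0;-1 -4 -5.5 0 0 0 0;-1 -4 -5.5 0 0 0 0;-1 -3 -5.5 0 0 0 0;-1 -2 -5.5 0 0 0 0'; python3 -m inch '-1 0 -5.5 0 0 0 0;-1 0 -5.5 0 0 0 0;-1 0 -5.5 0 0 0 0;-1 0 -5.5 0 0 0 0;-1 0 -5.5 0 0 0 0;-1 0 -5.5 0 0 0 0;-1 0 0 0 0 0 0;-1 0 0 0 0 0 0'; python3 - <<'E'
from h import *
w=camera_info("wrist");cv2.imwrite("pics/w1.png",read_camera("wrist")[:,:,::-1])
np.savez("w1.npz",**w);s=read_state();print(s["position"],s["clock"],Ro.from_rotvec(s["eef_rot"]).as_matrix().round(3))
E
```

```text
clock: 1.1
position: [411.3, 273.3, 330.6]
eef_rot: [-0.0, -3.141, 0.001]
wrist_force: [0.6, -0.3, -0.3]
gripper_width: 85.5
grip_force: 0.0
clock: 2.1
position: [410.6, -54.3, 330.9]
eef_rot: [-0.0, -3.141, -0.001]
wrist_force: [-0.1, -0.4, 0.4]
gripper_width: 85.5
grip_force: 0.0
[410.70940605 -53.8125125  331.10293194] 2.15 [[-1.    -0.001 -0.   ]
 [-0.001  1.     0.001]
 [ 0.     0.001 -1.   ]]
```

View pics/w1.png

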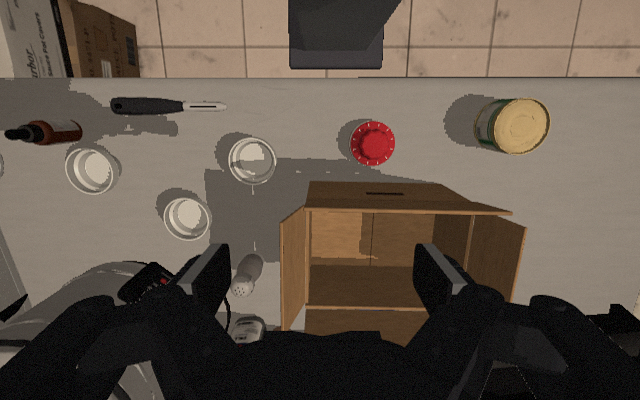

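The wrist view shows the three cups at rim centres (92,170), (187,218) and (252,161), the bottle base near (75,131), the mill at (245,275), and the carton from (305,209) onwards.

```bash
python3 - <<'E'
from h import *
w=np.load("w1.npz"); c=camera_info("top")
for n,a,b,z in [("A",(252,161),(349,236.2),42),("B",(187,218),(384.1,207.6),42),("C",(92,170),(428.6,233.4),42)]:
    print(n,unproj(w,*a,z).round(),unproj(c,*b,z).round())
im=cv2.imread("pics/w1.png");g=im.astype(int)
m=((im.min(2)>185)).astype(np.uint8)
for u,v in [(252,161),(187,218),(92,170)]:
    ys,xs=np.nonzero(m[v-35:v+35,u-35:u+35]); h=cv2.convexHull(np.c_[xs,ys].astype(np.float32))
    e=cv2.fitEllipse(h); p=(e[0][0]+u-35,e[0][1]+v-35); print(p,e[1],unproj(w,*p,42).round(1))
print("bottle",unproj(w,75,131,0),unproj(w,15,133,100))
for n,p in [("nearR",(305,209)),("nearL",(472,213)),("n2",(307,211))]: print(n,unproj(w,*p,120))
for cx,cy,yaw in [(520,25,0),(520,25,.03),(520,25,-.03)]:
    M=Ro.from_euler("z",yaw).as_matrix()
    print(cx,cy,yaw,[proj(w,M@[a,b,120]+[cx,cy,0]).round().tolist() for a,b in [(-74,-104),(-74,104),(74,-104),(74,104)]],[proj(c,M@[a,b,120]+[cx,cy,0]).round(1).tolist() for a,b in [(-74,-104),(-74,104),(74,-104),(74,104)]])
cv2.imwrite("pics/crop2.png",cv2.resize(im[170:345,270:540],None,fx=2.9,fy=2.9,interpolation=cv2.INTER_CUBIC))
E
```

```text
A [ 408. -154.   42.] [ 405. -156.   42.]
B [ 494. -256.   42.] [ 493. -258.   42.]
C [ 421. -383.   42.] [ 420. -389.   42.]Traceback (most recent call last):
  File "<stdin>", line 9, in <module>
cv2.error: OpenCV(4.12.0) /io/opencv/modules/imgproc/src/shapedescr.cpp:361: error: (-201:Incorrect size of input array) There should be at least 5 points to fit the ellipse in function 'fitEllipseNoDirect'
```

```bash
python3 - <<'E'
from h import *
w=np.load("w1.npz"); c=camera_info("top")
im=cv2.imread("pics/w1.png")
print("bottle",unproj(w,75,131,0),unproj(w,15,133,100))
for cx,cy,yaw in [(520,25,0),(520,25,.03),(520,25,-.03)]:
    M=Ro.from_euler("z",yaw).as_matrix()
    print(cx,cy,yaw,[proj(w,M@[a,b,120]+[cx,cy,0]).round().tolist() for a,b in [(-74,-104),(-74,104),(74,-104),(74,104)]],[proj(c,M@[a,b,120]+[cx,cy,0]).round(1).tolist() for a,b in [(-74,-104),(-74,104),(74,-104),(74,104)]])
cv2.imwrite("pics/crop2.png",cv2.resize(im[170:345,270:540],None,fx=2.9,fy=2.9,interpolation=cv2.INTER_CUBIC))
E
```

```text
bottle [ 368.6156767  -429.32671457    0.        ] [ 365.86938475 -422.7598203   100.        ]
520 25 0 [[301.0, 201.0], [474.0, 201.0], [303.0, 308.0], [460.0, 308.0]] [[324.1, 218.7], [249.0, 216.6], [325.3, 166.5], [251.6, 164.4]]
520 25 0.03 [[300.0, 204.0], [472.0, 199.0], [305.0, 310.0], [461.0, 306.0]] [[324.9, 217.6], [249.7, 217.7], [324.6, 165.4], [250.7, 165.5]]
520 25 -0.03 [[303.0, 199.0], [475.0, 204.0], [302.0, 306.0], [458.0, 310.0]] [[323.3, 219.8], [248.2, 215.4], [326.1, 167.6], [252.4, 163.3]]
```

View pics/crop2.png

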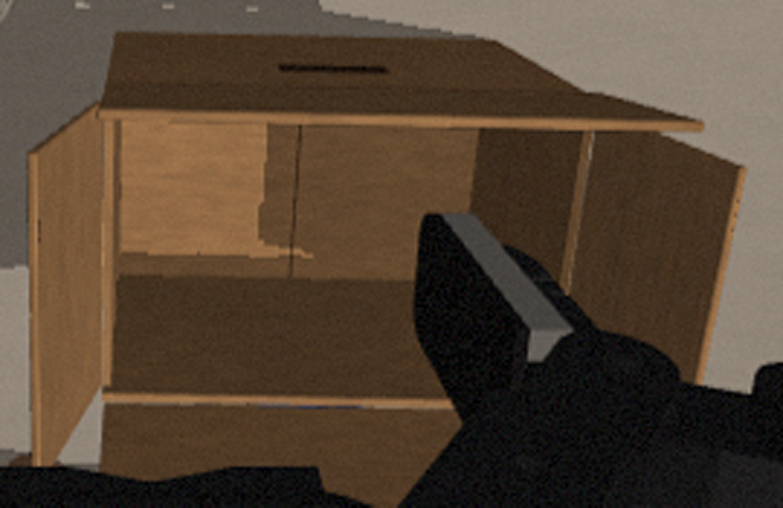

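Carton fit is about centre (520,29), yaw −0.02. I'll hover over cup A and check its position.

```bash
cat > cup.py <<'E'
from h import *
import sys
# detect cup rim near expected world xy in wrist view -> measured centre and tool shift (cm)
w=camera_info("wrist"); im=read_camera("wrist")
ex=np.array([float(sys.argv[1]),float(sys.argv[2]),42.]); u,v=proj(w,ex).round().astype(int)
d=(w["R"]@ex+w["t"])[2]; r=34*w["mtx"][0,0]/d
k=int(r*1.9); y0,x0=max(v-k,0),max(u-k,0); g=cv2.medianBlur(cv2.cvtColor(im,cv2.COLOR_RGB2GRAY),3)[y0:v+k,x0:u+k]
cs=cv2.HoughCircles(g,cv2.HOUGH_GRADIENT,1,15,param1=80,param2=14,minRadius=int(r*.9),maxRadius=int(r*1.12))
for c in ([] if cs is None else cs[0][:3]):
    p=unproj(w,c[0]+x0,c[1]+y0,42); print("cup",p.round(1),"px",(c[0]+x0,c[1]+y0),"r",c[2],"exp",round(r,1),"shift",tool(p+[0,0,-18]).round(2))
vis=cv2.cvtColor(im,cv2.COLOR_RGB2BGR); cv2.circle(vis,(int(u),int(v)),3,(0,0,255),-1); cv2.imwrite(f"pics/{sys.argv[3]}.png",vis)
print(read_state()["position"].round(1),read_state()["clock"])
E
python3 -m inch '-1 0.5 -5 -4 0 0 0;-1 0 -5.1 -1 0 0 0;-1 0 0 6 0 0 0;-1 0 0 6 0 0 0;-1 0 0 6 0 0 0;-1 0 0 0 0 0 0;-1 0 0 0 0 0 0' 40 && python3 cup.py 406 -155 a1
```

```text
clock: 3.02
position: [407.4, -154.1, 203.1]
eef_rot: [-0.004, 3.138, -0.003]
wrist_force: [-1.5, 0.1, 0.8]
gripper_width: 85.5
grip_force: 0.0
cup [ 407.  -153.9   42. ] px (np.float64(322.5), np.float64(180.5)) r 33.5 exp 33.5 shift [ 0.19  0.13 18.03]
[ 408.  -154.7  204.3] 3.075
```

View pics/a1.png

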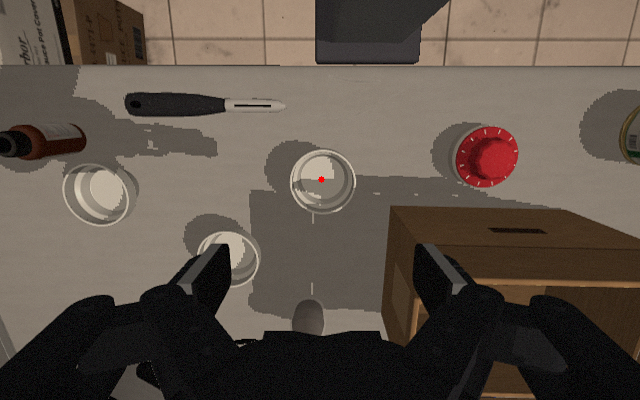

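The wrist view shows cup A at (322,181), where I expected it. With the fingers open the pads sit back from the TCP, so I'll go down to TCP z≈18.

```bash
python3 -m inch '-1 0.1 0.1 6 0 0 0;-1 0 0 6 0 0 0;-1 0 0 4.6 0 0 0;-1 0 0 2 0 0 0;-1 0 0 0 0 0 0;-1 0 0 0 0 0 0;1 0 0 0 0 0 0;1 0 0 0 0 0 0' 40;  python3 -m inch '1 0 0 0 0 0 0;1 0 0 0 0 0 0;1 0 0 0 0 0 0;1 0 0 0 0 0 0'
```

```text
clock: 4.08
position: [407.0, -154.4, 17.3]
eef_rot: [-0.001, 3.138, -0.004]
wrist_force: [-2.5, 0.4, 8.6]
gripper_width: 69.0
grip_force: 43.6
clock: 4.58
position: [407.0, -154.5, 17.4]
eef_rot: [-0.001, 3.138, -0.004]
wrist_force: [-1.5, 2.0, 8.6]
gripper_width: 69.3
grip_force: 43.6
```

```bash
python3 -m inch '1 0 0 -3 0 0 0;1 0 0 -5 0 0 0;1 0 0 -5.5 0 0 0;1 0 0 -5.5 0 0 0;1 0 0 -5 0 0 0;1 0 0 0 0 0 0;1 0 0 0 0 0 0';  python3 -m inch '1 -4 5 0 0 0 0;1 -4 5 0 0 0 0;1 -4 5 0 0 0 0;1 -0.6 3.3 0 0 0 0;1 0 0 0 0 0 0;1 0 0 0 0 0 0'; python3 - <<'E'
from h import *
w=camera_info("wrist");cv2.imwrite("pics/w2.png",read_camera("wrist")[:,:,::-1])
np.savez("w2.npz",**w);print(read_state()["position"].round(1),tool([533,29,60]).round(2))
for a in (1.75,1.95):
  M=Ro.from_euler("z",-.02).as_matrix()
  print([proj(w,M@p+[520,29,0]).round().tolist() for p in [(-72,-100,118),(-72,100,118),(72,-100,118),(72,100,118),(-70,-100,4),(-70,100,4)]]);break
E
```

```text
clock: 5.45
position: [404.7, -153.2, 254.2]
eef_rot: [-0.0, 3.141, -0.0]
wrist_force: [0.2, 0.6, -0.9]
gripper_width: 69.1
grip_force: 46.1
clock: 6.2
position: [527.1, 25.8, 252.5]
eef_rot: [0.0, -3.139, 0.0]
wrist_force: [0.5, 0.1, -1.2]
gripper_width: 69.0
grip_force: 46.2
[527.2  25.4 253. ] [-0.62  0.37 19.3 ]
[[212.0, 97.0], [443.0, 101.0], [223.0, 250.0], [425.0, 254.0], [244.0, 104.0], [407.0, 107.0]]
```

View pics/w2.png

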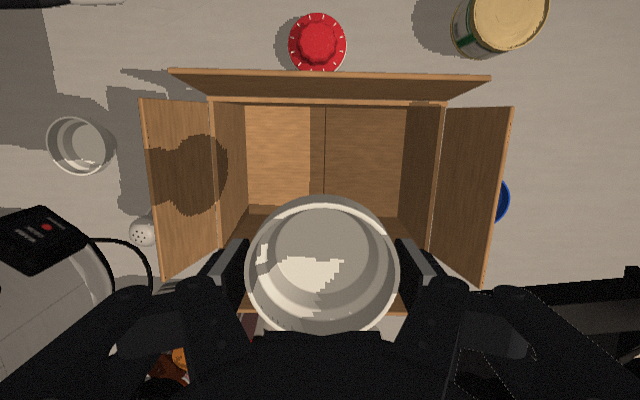

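The cup is held level over the carton, and the near hinge at (210,97)–(445,102) matches my fit to 2 px. Lowering it in.

```bash
python3 - <<'E'
from h import *
from scipy.optimize import minimize_scalar
w=np.load("w2.npz");M=Ro.from_euler("z",-.02).as_matrix();C=np.array([520,29,0])
def flap(n,a):
    c,s=70*np.cos(a),70*np.sin(a)
    return {"r":[(-69,-102+c,118+s),(69,-102+c,118+s)],"l":[(-69,102-c,118+s),(69,102-c,118+s)],"n":[(-72+c,-103,122+s),(-72+c,103,122+s)]}[n]
for n,o in [("r",[(140,98),(163,282)]),("l",[(513,107),(482,287)]),("n",[(170,68),(490,77)])]:
    f=lambda a:sum(np.linalg.norm(proj(w,M@p+C)-q) for p,q in zip(flap(n,a),o))
    r=minimize_scalar(f,bounds=(1.5,2.2),method="bounded");print(n,r.x,r.fun,[(M@p+C).round().tolist() for p in flap(n,r.x)])
E
python3 -m inch '1 -0.6 0.3 5 0 0 0;1 0 0 5 0 0 0;1 0 0 5 0 0 0;1 0 0 4.5 0 0 0;1 0 0 2 0 0 0;1 0 0 0 0 0 0;1 0 0 0 0 0 0'
```

```text
r 1.9120016349844149 3.510506877524645 [[449.0, -95.0, 184.0], [586.0, -98.0, 184.0]]
l 1.8612807427960572 6.269565845825631 [[453.0, 152.0, 185.0], [591.0, 150.0, 185.0]]
n 1.7434928617670427 9.458152441880017 [[434.0, -72.0, 191.0], [438.0, 134.0, 191.0]]
clock: 7.12
position: [534.9, 28.3, 40.6]
eef_rot: [0.001, 3.139, -0.0]
wrist_force: [-0.3, -0.5, -0.4]
gripper_width: 69.5
grip_force: 46.2
```

```bash
python3 -m inch '1 0 0 1 0 0 0;1 0 0 0.9 0 0 0;1 0 0 0 0 0 0;1 0 0 0 0 0 0'; python3 -m inch '-1 0 0 0 0 0 0;-1 0 0 0 0 0 0;-1 0 0 0 0 0 0;-1 0 0 0 0 0 0'
```

```text
clock: 7.62
position: [534.9, 29.3, 21.1]
eef_rot: [-0.001, 3.14, 0.0]
wrist_force: [-0.2, 0.7, 5.0]
gripper_width: 68.9
grip_force: 47.0
clock: 8.12
position: [533.8, 29.1, 20.0]
eef_rot: [0.0, -3.141, -0.0]
wrist_force: [-1.0, -0.2, -0.2]
gripper_width: 85.4
grip_force: 0.0
```

```bash
python3 -m inch '-1 0 0 -5.5 0 0 0;-1 0 0 -6 0 0 0;-1 0 0 -6 0 0 0;-1 0 0 -6 0 0 0;-1 1.3 -5 0 0 0 0;-1 1.3 -6 0 0 0 0;-1 1.3 -6 0 0 0 0;-1 0.2 -6 0 0 0 0'; python3 -m inch '-1 0 -5.6 0 0 0 0;-1 0 0 0 0 0 0;-1 0 0 0 0 0 0'; python3 cup.py 493 -257 b1; python3 - <<'E'
from h import *
c=camera_info("top")
for z in (0,60,120,180): print(z,unproj(c,405,184,z).round(),unproj(c,388,165,z).round())
print("lid",unproj(c,440,125,260))
E
```

```text
clock: 9.12
position: [492.3, -202.5, 255.5]
eef_rot: [-0.0, 3.141, -0.001]
wrist_force: [1.4, 0.3, -0.4]
gripper_width: 85.3
grip_force: 0.0
clock: 9.5
position: [492.9, -256.7, 254.9]
eef_rot: [-0.0, -3.141, -0.001]
wrist_force: [0.3, -0.1, -0.0]
gripper_width: 85.6
grip_force: 0.0
cup [ 495.7 -257.2   42. ] px (np.float64(321.5), np.float64(174.5)) r 28.1 exp 28.8 shift [-0.28 -0.11 23.1 ]
[ 493.  -256.2  255. ] 9.55
0 [ 574. -330.    0.] [ 633. -278.    0.]
60 [ 562. -317.   60.] [ 618. -267.   60.]
120 [ 550. -304.  120.] [ 604. -256.  120.]
180 [ 538. -290.  180.] [ 589. -245.  180.]
lid [ 677.01936702 -362.50567649  260.        ]
```

View pics/b1.png

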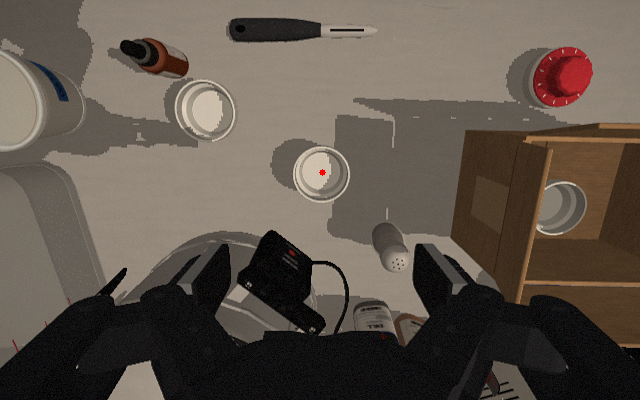

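Cup B is at (321,174). The control box on the cooker is near it, with its corner at about (270,232), so I'll check the clearance before descending.

```bash
python3 - <<'E'
from h import *
w=camera_info("wrist")
for z in (60,100,140,180): print(z,unproj(w,270,232,z).round(),unproj(w,310,240,z).round(),unproj(w,322,330,z).round(), unproj(w,238,280,z).round())
E
```

```text
60 [ 562. -318.   60.] [ 572. -270.   60.] [ 698. -256.   60.] [ 625. -360.   60.]
100 [ 546. -310.  100.] [ 555. -269.  100.] [ 666. -256.  100.] [ 602. -348.  100.]
140 [ 530. -303.  140.] [ 538. -267.  140.] [ 634. -256.  140.] [ 578. -336.  140.]
180 [ 514. -296.  180.] [ 520. -265.  180.] [ 602. -256.  180.] [ 555. -323.  180.]
```

```bash
python3 -m inch '-1 -0.2 -0.1 2 0 0 10;-1 0 0 4 0 0 10;-1 0 0 4 0 0 10;-1 0 0 4 0 0 0;-1 0 0 4 0 0 0;-1 0 0 4 0 0 0;-1 0 0 1.7 0 0 0;-1 0 0 0 0 0 0'; python3 -m inch '-1 0 0 0 0 0 0;1 0 0 0 0 0 0;1 0 0 0 0 0 0;1 0 0 0 0 0 0;1 0 0 0 0 0 0;1 0 0 0 0 0 0;1 0 0 0 0 0 0' 40
```

```text
clock: 10.55
position: [494.7, -256.6, 17.5]
eef_rot: [-0.81, -3.033, -0.001]
wrist_force: [0.5, 0.6, 0.4]
gripper_width: 85.2
grip_force: 0.0
clock: 11.42
position: [496.7, -258.9, 21.1]
eef_rot: [0.812, 3.031, -0.002]
wrist_force: [-0.1, 1.0, 6.1]
gripper_width: 69.2
grip_force: 45.8
```

```bash
python3 -c "
from h import *;print(read_state()['position'])"; python3 -m inch '1 0 0 -3 0 0 0;1 0 0 -5 0 0 0;1 0 0 -5 0 0 0;1 0 0 -5 0 0 0;1 0 0 -5 0 0 -10;1 0 0 -2 0 0 -10;1 0 0 0 0 0 -10;1 0 0 0 0 0 0'; python3 -m inch '1 -1 5 0 0 0 0;1 -1 6 0 0 0 0;1 -1 6 0 0 0 0;1 -1 6 0 0 0 0;1 0 5.5 0 0 0 0;1 0 0 0 0 0 0;1 0 0 0 0 0 0;1 0 0 0 0 0 0';python3 -c "
from h import *;print(tool([534.5,29.2,54]), read_state())"
```

```text
[ 496.74870369 -258.94849316   21.07633914]
clock: 12.42
position: [495.0, -257.9, 269.1]
eef_rot: [0.003, 3.14, -0.001]
wrist_force: [0.1, 0.7, -2.6]
gripper_width: 68.9
grip_force: 46.4
clock: 13.42
position: [534.9, 25.9, 268.0]
eef_rot: [-0.004, -3.141, 0.0]
wrist_force: [-0.4, -0.9, -1.9]
gripper_width: 69.2
grip_force: 46.5
[ 0.03739042  0.33398236 21.40433192] {'clock': 13.425, 'joint_pos': array([-9.04240617e-02, -1.81636045e-01,  1.77566327e+00, -2.99036608e-04,
        1.54785449e+00, -1.65873258e+00]), 'qvel': array([-0.00526409,  0.00091861, -0.001532  ,  0.00343518, -0.00061863,
       -0.00142044]), 'joint_torque': array([ 4.90025003e-01, -3.04850936e+01, -3.84617150e+01,  1.95412984e-02,
        7.89056823e-03,  5.54157217e-03]), 'position': array([534.93301476,  25.9174006 , 268.04409306]), 'eef_rot': array([-3.89660203e-03, -3.14127567e+00,  4.27252119e-04]), 'wrist_force': array([-0.35792346, -0.87072081, -1.89498848]), 'moment': array([-0.0090858,  0.0135017,  0.0032544]), 'grip_force': 46.48909505456686, 'gripper_width': 69.1760392113438}
```

```bash
python3 -m inch '1 0 0.3 5 0 0 0;1 0 0 5 0 0 0;1 0 0 5 0 0 0;1 0 0 4 0 0 0;1 0 0 0 0 0 0;1 0 0 0 0 0 0'; python3 -m inch '1 0 0 1 0 0 0;1 0 0 1 0 0 0;1 0 0 0.5 0 0 0;1 0 0 0 0 0 0;1 0 0 0 0 0 0'
```

```text
clock: 14.18
position: [536.3, 29.3, 80.1]
eef_rot: [0.002, 3.139, -0.0]
wrist_force: [-0.4, 0.8, -1.0]
gripper_width: 68.8
grip_force: 46.5
clock: 14.8
position: [535.0, 30.2, 53.1]
eef_rot: [-0.001, 3.141, 0.0]
wrist_force: [1.5, 0.1, -0.7]
gripper_width: 69.0
grip_force: 47.0
```

```bash
python3 -m inch '1 0 0 0.6 0 0 0;1 0 0 0.4 0 0 0;1 0 0 0 0 0 0;1 0 0 0 0 0 0'; python3 -m inch '1 0 0 0.3 0 0 0;1 0 0 0.3 0 0 0;1 0 0 0 0 0 0;1 0 0 0 0 0 0'
```

```text
clock: 15.3
position: [539.9, 29.6, 48.4]
eef_rot: [-0.001, 3.131, -0.002]
wrist_force: [0.1, -1.5, 16.0]
gripper_width: 69.0
grip_force: 48.5
clock: 15.8
position: [544.3, 29.3, 47.3]
eef_rot: [-0.001, 3.122, -0.003]
wrist_force: [-0.3, 0.2, 30.8]
gripper_width: 69.2
grip_force: 50.4
```

It made contact 10 mm too high, so it's misaligned. Backing off and looking.

```bash
python3 -m inch '1 0 0 -1.6 0 0 0;1 0 0 -5 0 0 0;1 0 0 -5 0 0 0;1 0 0 -5 0 0 0;1 0 0 -5 0 0 0;1 5 0 0 0 0 0;1 5 0 0 0 0 0;1 2 0 0 0 0 0' ; python3 -m inch '1 0 0 0 0 0 0;1 0 0 0 0 0 0'; python3 - <<'E'
from h import *
w=camera_info("wrist");im=read_camera("wrist")[:,:,::-1];np.savez("w3.npz",**w);cv2.imwrite("pics/w3.png",im)
print(read_state()["position"],[proj(w,[534.5,29.2,46]+34*np.array(d)) for d in [(0,0,0),(1,0,0),(-1,0,0),(0,1,0),(0,-1,0)]])
E
```

```text
clock: 16.8
position: [412.3, 30.4, 251.6]
eef_rot: [0.001, -3.139, -0.0]
wrist_force: [1.3, -0.4, -1.0]
gripper_width: 69.0
grip_force: 47.5
clock: 17.05
position: [415.1, 30.1, 252.7]
eef_rot: [0.0, -3.141, -0.0]
wrist_force: [-0.4, -0.6, -1.7]
gripper_width: 69.1
grip_force: 47.5
[415.32124896  30.10491246 252.76889277] [array([321.29546368, 266.22332026]), array([321.32028715, 290.03440191]), array([321.26946918, 241.28896712]), array([348.18251335, 266.21136119]), array([294.4109475, 266.2352782])]
```

View pics/w3.png

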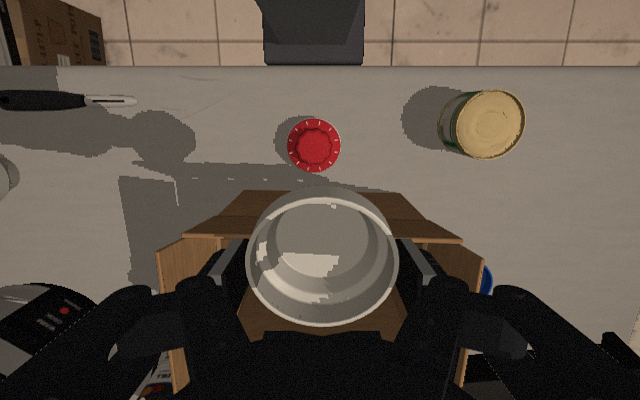

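```bash
python3 -m inch '1 -2 -5 -1 0 0 0;1 -5 -5 0 0 0 0;1 -5 -5 0 0 0 0;1 0 -1 0 0 0 0;1 0 0 0 0 0 0;1 0 0 0 0 0 0'; python3 - <<'E'
from h import *
w=camera_info("wrist");im=read_camera("wrist")[:,:,::-1];np.savez("w3.npz",**w)
print(read_state()["position"],[proj(w,[534.5,29.2,46]+34*np.array(d)).round(1).tolist() for d in [(0,0,0),(1,0,0),(-1,0,0),(0,1,0),(0,-1,0)]])
cv2.imwrite("pics/w4.png",cv2.resize(im[80:340,340:640],None,fx=2,fy=2,interpolation=cv2.INTER_CUBIC))
E
```

```text
clock: 17.85
position: [523.1, -117.4, 263.4]
eef_rot: [-0.002, 3.141, 0.0]
wrist_force: [0.3, -0.0, -2.0]
gripper_width: 69.3
grip_force: 47.5
[ 523.1098835  -117.25861596  263.68284804] [[443.5, 180.6], [440.7, 207.6], [446.6, 152.3], [471.7, 180.6], [415.3, 180.6]]
```

View pics/w4.png

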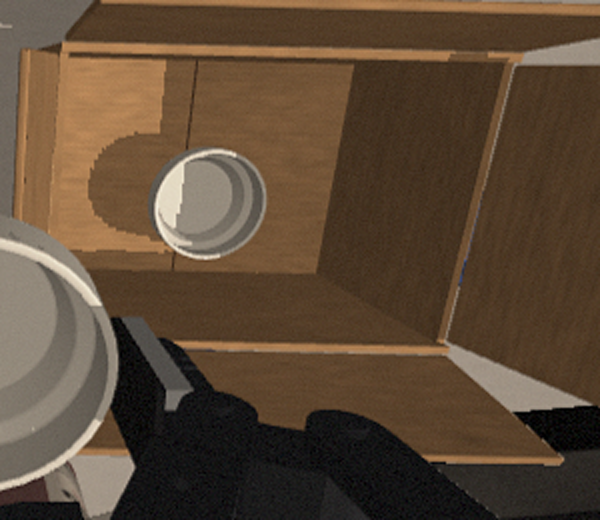

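The cup in the carton is upright with its rim centre at (444,182), and I predicted (443.5,180.6). So the cups are aligned, and the fingertips must be landing on the lower rim because I gripped too low. I'll go back to just above that contact height and release there; the foot is already well inside the lower mouth.

```bash
python3 -m inch '1 -1.3 5 0 0 0 0;1 0 5 0 0 0 0;1 0 4.7 0 0 0 0;1 0 0 5 0 0 0;1 0 0 5 0 0 0;1 0 0 5 0 0 0;1 0 0 3 0 0 0;1 0 0 0 0 0 0'; python3 -m inch '1 0 0 0 0 0 0;1 0 0 0 0 0 0'; python3 -c "
from h import *;print(tool([536,29.4,52]))"
```

```text
clock: 18.9
position: [533.6, 29.8, 80.9]
eef_rot: [0.002, -3.136, -0.001]
wrist_force: [0.1, -0.3, -1.3]
gripper_width: 69.2
grip_force: 47.5
clock: 19.15
position: [538.0, 28.8, 86.0]
eef_rot: [-0.001, 3.137, -0.001]
wrist_force: [0.0, -0.0, -2.2]
gripper_width: 68.7
grip_force: 47.5
[0.22010605 0.06087949 3.39402714]
```

```bash
for i in 1 2 3; do python3 -m inch '1 0 0 0 0 0 0' | grep pos; done
```

```text
position: [537.4, 28.7, 85.0]
position: [536.8, 28.7, 84.0]
position: [536.5, 28.7, 83.4]
```

```bash
python3 -m inch '1 0 0 1.5 0 0 0;1 0 0 1.2 0 0 0;1 0 0 0 0 0 0;1 0 0 0 0 0 0';for i in 1 2 3; do python3 -m inch '1 0 0 0 0 0 0' | egrep 'pos|wrist'; done
```

```text
clock: 20.02
position: [536.3, 28.8, 56.0]
eef_rot: [0.0, -3.141, -0.0]
wrist_force: [0.3, -1.1, -1.5]
gripper_width: 69.2
grip_force: 47.5
position: [536.8, 28.7, 56.7]
wrist_force: [0.6, 0.3, -1.8]
position: [536.7, 28.7, 56.7]
wrist_force: [0.4, -0.1, -0.9]
position: [536.6, 28.7, 56.5]
wrist_force: [0.4, -0.2, -1.9]
```

```bash
python3 -m inch '1 0 0 0.5 0 0 0;1 0 0 0 0 0 0;1 0 0 0 0 0 0'; python3 -m inch '-1 0 0 0 0 0 0;-1 0 0 0 0 0 0;-1 0 0 0 0 0 0;-1 0 0 0 0 0 0;-1 0 0 -5 0 0 0;-1 0 0 -5 0 0 0;-1 0 0 -5 0 0 0;-1 0 0 -5 0 0 0';python3 -m inch '-1 4 -5 0 0 0 0;-1 4 -6 0 0 0 0;-1 0 -6 0 0 0 0;-1 0 0 0 0 0 0;-1 0 0 0 0 0 0;-1 0 0 0 0 0 0'; python3 - <<'E'
from h import *
w=camera_info("wrist");im=read_camera("wrist")[:,:,::-1];np.savez("w5.npz",**w)
print(read_state()["position"],[proj(w,[536.5,29,z]).round(1).tolist() for z in (46,62)])
cv2.imwrite("pics/w5.png",im)
E
```

```text
clock: 20.78
position: [536.3, 28.8, 51.1]
eef_rot: [0.0, -3.141, -0.0]
wrist_force: [-0.4, 0.5, -1.9]
gripper_width: 68.6
grip_force: 47.5
clock: 21.78
position: [536.2, 28.8, 253.0]
eef_rot: [-0.0, 3.141, -0.0]
wrist_force: [1.0, -0.1, 0.1]
gripper_width: 85.6
grip_force: 0.0
clock: 22.52
position: [462.9, -131.0, 251.2]
eef_rot: [0.003, -3.141, -0.001]
wrist_force: [0.2, 0.7, -0.3]
gripper_width: 85.3
grip_force: 0.0
[ 462.94950867 -130.9169483   251.13233768] [[452.9, 232.9], [458.6, 238.0]]
```

View pics/w5.png

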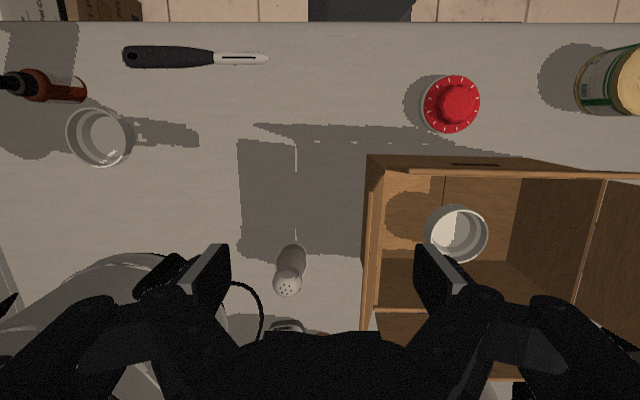

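The second cup is nested on the first, with its rim centred near (458,236) against a predicted (458.6,238). Cup C is at (99,137). I go above it and yaw so that the gripper's flat side faces the bottle.

```bash
python3 -m inch '-1 2.3 -5.5 0 0 0 0;-1 2 -5.5 0 0 0 0;-1 0 -5.5 0 0 0 0;-1 0 -5.5 0 0 0 0;-1 0 -3.5 0 0 0 0;-1 0 0 0 0 0 0;-1 0 0 0 0 0 0;-1 0 0 0 0 0 0'; python3 cup.py 420 -386 c1
python3 - <<'E'
from h import *
w=camera_info("wrist");im=cv2.imread("pics/c1.png")
for p in [(0,0)]: pass
cv2.imwrite("pics/c1c.png",cv2.resize(im[40:260,150:450],None,fx=2,fy=2))
E
```

```text
clock: 23.58
position: [420.3, -385.7, 251.3]
eef_rot: [-0.003, 3.141, 0.0]
wrist_force: [0.5, -1.4, 0.3]
gripper_width: 85.4
grip_force: 0.0
cup [ 422.6 -389.8   42. ] px (np.float64(318.5), np.float64(174.5)) r 27.9 exp 29.1 shift [-0.23 -0.4  22.74]
cup [ 410.8 -413.    42. ] px (np.float64(298.5), np.float64(164.5)) r 29.2 exp 29.1 shift [ 0.96 -2.72 22.74]
[ 420.2 -385.8  251.4] 23.625
```

View pics/c1c.png

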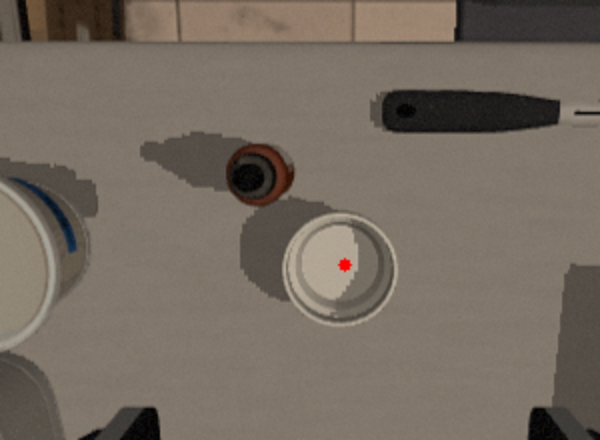

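```bash
python3 -m inch '-1 -0.2 -0.2 3 0 0 -10;-1 0 0 3 0 0 -10;-1 0 0 3 0 0 -10;-1 0 0 3 0 0 -3;-1 0 0 0 0 0 0;-1 0 0 0 0 0 0;-1 0 0 0 0 0 0;-1 0 0 0 0 0 0'; python3 - <<'E'
from h import *
print(tool([422.3,-388,28.5]).round(2)); w=camera_info("wrist")
print(unproj(dict(w),*proj(w,[366,-424,102]),0).round())
E
```

```text
clock: 24.62
position: [422.3, -389.7, 132.7]
eef_rot: [-0.892, 3.011, -0.003]
wrist_force: [0.7, 0.1, 0.4]
gripper_width: 85.3
grip_force: 0.0
[-0.08  0.17 10.42]
[ 365. -423.    0.]
```

```bash
python3 -m inch '-1 -0.1 0.2 4 0 0 0;-1 0 0 4 0 0 0;-1 0 0 2 0 0 0;-1 0 0 0.4 0 0 0;-1 0 0 0 0 0 0;-1 0 0 0 0 0 0'; python3 -m inch '1 0 0 0 0 0 0;1 0 0 0 0 0 0;1 0 0 0 0 0 0;1 0 0 0 0 0 0;1 0 0 0 0 0 0;1 0 0 0 0 0 0;1 0 0 0 0 0 0' 40
```

```text
clock: 25.38
position: [422.5, -388.0, 29.2]
eef_rot: [-0.892, 3.011, -0.005]
wrist_force: [0.7, 0.2, -0.4]
gripper_width: 85.5
grip_force: 0.0
clock: 26.25
position: [422.3, -387.7, 29.3]
eef_rot: [-0.892, 3.011, -0.003]
wrist_force: [-1.3, 0.7, 5.5]
gripper_width: 67.1
grip_force: 43.8
```

```bash
python3 -m inch '1 0 0 -2 0 0 0;1 0 0 -4 0 0 0;1 0 0 -5 0 0 0;1 0 0 -5 0 0 0;1 0 0 -5 0 0 10;1 0 0 -4 0 0 10;1 0 0 0 0 0 10;1 0 0 0 0 0 3'; python3 -m inch '1 -2 5 0 0 0 0;1 -3 5.5 0 0 0 0;1 -3 5.5 0 0 0 0;1 -3 5.5 0 0 0 0;1 0 5.5 0 0 0 0;1 0 5.5 0 0 0 0;1 0 5 0 0 0 0;1 0 3.5 0 0 0 0'; python3 -m inch '1 0 0 0 0 0 0;1 0 0 0 0 0 0;1 0 0 0 0 0 0;1 0 0 0 0 0 0'; python3 - <<'E'
from h import *
w=camera_info("wrist");im=read_camera("wrist")[:,:,::-1];cv2.imwrite("pics/w6.png",im)
print(tool([536.5,29,90]).round(2))
for q in ("w6",): 
  a=cv2.imread("pics/w2.png")[185:345,235:410]; b=im[185:345,235:410]; cv2.imwrite("pics/cmp.png",cv2.resize(np.hstack([a,b]),None,fx=2,fy=2))
E
```

```text
clock: 27.25
position: [421.6, -387.0, 279.6]
eef_rot: [0.003, 3.14, -0.004]
wrist_force: [0.2, -0.5, -0.9]
gripper_width: 66.7
grip_force: 45.5
clock: 28.25
position: [530.7, 24.9, 278.5]
eef_rot: [-0.003, 3.14, 0.0]
wrist_force: [0.1, -0.2, -1.5]
gripper_width: 67.1
grip_force: 45.5
clock: 28.75
position: [531.2, 21.9, 277.3]
eef_rot: [-0.002, -3.142, 0.0]
wrist_force: [-1.2, -0.3, -1.4]
gripper_width: 66.7
grip_force: 45.6
[-0.53  0.7  18.72]
```

View pics/cmp.png

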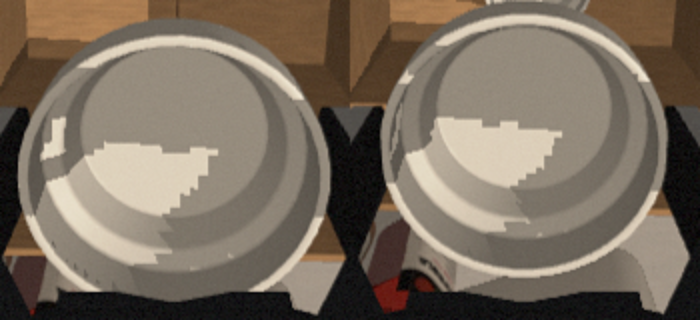

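```bash
python3 -m inch '1 -0.5 0.7 4 0 0 0;1 0 0 5 0 0 0;1 0 0 5 0 0 0;1 0 0 4.7 0 0 0;1 0 0 0 0 0 0;1 0 0 0 0 0 0;1 0 0 0 0 0 0;1 0 0 0 0 0 0'; python3 -c "
from h import *;print(tool([536.5,29,75]).round(2))"
```

```text
clock: 29.8
position: [537.7, 29.6, 92.5]
eef_rot: [-0.0, 3.138, -0.0]
wrist_force: [-0.2, -0.5, -1.1]
gripper_width: 66.8
grip_force: 45.8
[ 0.12 -0.06  1.75]
```

```bash
python3 -m inch '1 0 0 1 0 0 0;1 0 0 0.8 0 0 0;1 0 0 0 0 0 0;1 0 0 0 0 0 0;1 0 0 0 0 0 0'; python3 -m inch '1 0 0 0.4 0 0 0;1 0 0 0.3 0 0 0;1 0 0 0 0 0 0;1 0 0 0 0 0 0'
```

```text
clock: 30.42
position: [536.4, 29.8, 72.5]
eef_rot: [-0.0, 3.141, -0.0]
wrist_force: [-0.1, 0.6, -0.2]
gripper_width: 66.7
grip_force: 45.8
clock: 30.92
position: [536.2, 29.8, 65.4]
eef_rot: [0.0, -3.142, 0.0]
wrist_force: [-1.7, -0.6, 1.4]
gripper_width: 67.0
grip_force: 46.1
```

```bash
python3 -m inch '1 0 0 0.1 0 0 0;-1 0 0 0 0 0 0;-1 0 0 0 0 0 0;-1 0 0 0 0 0 0;-1 0 0 0 0 0 0;-1 0 0 -5 0 0 0;-1 0 0 -5 0 0 0;-1 0 0 -5 0 0 0'; python3 -m inch '-1 4 -4 -3 0 0 0;-1 4 -6 0 0 0 0;-1 0 -6 0 0 0 0;-1 0 0 0 0 0 0;-1 0 0 0 0 0 0;-1 0 0 0 0 0 0'; python3 - <<'E'
from h import *
w=camera_info("wrist");im=read_camera("wrist");cv2.imwrite("pics/w7.png",im[:,:,::-1]);np.savez("w7.npz",**w)
g=cv2.medianBlur(cv2.cvtColor(im,cv2.COLOR_RGB2GRAY),3)
u,v=proj(w,[536.5,29.5,78]).round().astype(int);print(read_state()["position"],u,v,34*w["mtx"][0,0]/((w["R"]@[536.5,29.5,78]+w["t"])[2]))
sub=g[v-60:v+60,u-60:u+60]
cs=cv2.HoughCircles(sub,cv2.HOUGH_GRADIENT,1,3,param1=80,param2=10,minRadius=26,maxRadius=38)
print([(c+[u-60,v-60,0]).round(1).tolist() for c in cs[0][:6]])
E
```

```text
clock: 31.92
position: [535.9, 29.8, 215.6]
eef_rot: [0.0, -3.141, 0.0]
wrist_force: [0.4, 0.3, 0.7]
gripper_width: 85.4
grip_force: 0.0
clock: 32.67
position: [462.7, -120.2, 243.4]
eef_rot: [0.003, -3.141, -0.001]
wrist_force: [0.1, -0.0, 0.2]
gripper_width: 85.5
grip_force: 0.0
[ 462.74651222 -120.10740643  243.34585262] 459 247 31.055118191067525
[[459.5, 243.5, 29.7], [453.5, 238.5, 27.4], [460.5, 250.5, 32.9], [456.5, 240.5, 29.5], [456.5, 247.5, 27.5], [448.5, 235.5, 32.9]]
```

The stack is seated: rim found at (459.5,243.5) against a predicted (459,247). Next is the right short flap. I close the fingers and follow the arc from outside.

```bash
python3 -m inch '1 -3 -2 0 0 0 0;1 -2.5 0 0 0 0 0;1 0 0 4 0 0 0;1 0 0 3.3 0 0 0;1 0 0 0 0 0 0;1 0 0 0 0 0 0;1 0 0 0 0 0 0'; python3 -c "
from h import *;print(tool([518,-105,168]).round(2))"
```

```text
clock: 33.6
position: [518.8, -141.5, 172.9]
eef_rot: [-0.001, 3.138, -0.002]
wrist_force: [0.3, 0.3, 0.4]
gripper_width: 0.2
grip_force: 0.0
[0.08 3.65 0.48]
```

```bash
python3 -m inch '1 0 2 0.4 0 0 0;1 0 1.7 0 0 0 0;1 0 1.7 -0.3 0 0 0;1 0 1.7 0.3 0 0 0;1 0 1.5 0.9 0 0 0;1 0 1.1 1.3 0 0 0;1 0 0.5 1.2 0 0 0;1 0 0.2 0.85 0 0 0'; python3 -m inch '1 0 0 0.4 0 0 0;1 0 0 0.2 0 0 0;1 0 0 0 0 0 0;1 0 0 0 0 0 0'
```

```text
clock: 34.6
position: [516.9, -36.8, 122.4]
eef_rot: [0.001, -3.14, -0.001]
wrist_force: [-0.4, 1.3, 1.3]
gripper_width: -0.1
grip_force: 0.6
clock: 35.1
position: [516.9, -37.0, 119.8]
eef_rot: [-0.0, -3.139, -0.003]
wrist_force: [-9.0, 3.3, 13.2]
gripper_width: -0.2
grip_force: 6.4
```

```bash
python3 -m inch '1 0 0 -5.5 0 0 0;1 0 0 -5 0 0 0;1 0 6 0 0 0 0;1 0 6 0 0 0 0;1 -0.5 6 0 0 0 0;1 0 5.7 0 0 0 0;1 0 0 2.6 0 0 0;1 0 0 2.7 0 0 0'; python3 -m inch '1 0 0 0 0 0 0;1 0 0 0 0 0 0;1 0 0 0 0 0 0';python3 -c "
from h import *;print(tool([522,163,168]).round(2))"
```

```text
clock: 36.1
position: [522.6, 200.2, 169.3]
eef_rot: [-0.002, 3.141, -0.001]
wrist_force: [-0.6, 0.8, -0.8]
gripper_width: -0.2
grip_force: 0.0
clock: 36.48
position: [523.5, 199.6, 171.8]
eef_rot: [0.001, 3.139, 0.001]
wrist_force: [-0.4, -0.9, -0.1]
gripper_width: -0.2
grip_force: 0.0
[ 0.15 -3.66  0.37]
```

```bash
python3 -m inch '1 0 -2 0.4 0 0 0;1 0 -1.7 0 0 0 0;1 0 -1.7 -0.3 0 0 0;1 0 -1.7 0.3 0 0 0;1 0 -1.5 0.9 0 0 0;1 0 -1.1 1.3 0 0 0;1 0 -0.5 1.2 0 0 0;1 0 -0.2 0.85 0 0 0'; python3 -m inch '1 0 0 0.4 0 0 0;1 0 0 0.1 0 0 0;1 0 0 0 0 0 0;1 0 0 0 0 0 0'
```

```text
clock: 37.48
position: [521.9, 95.3, 122.1]
eef_rot: [0.0, -3.14, 0.001]
wrist_force: [-0.3, -1.8, 0.8]
gripper_width: -0.3
grip_force: 0.7
clock: 37.98
position: [521.9, 95.4, 119.9]
eef_rot: [0.002, -3.139, 0.003]
wrist_force: [-6.9, -3.5, 10.8]
gripper_width: -0.2
grip_force: 5.3
```

```bash
python3 -m inch '1 0 0 -5.5 0 0 0;1 0 0 -5.7 0 0 0;1 4.2 -3 0 0 0 0;1 4 -3.5 0 0 0 0;1 4.2 0 0 0 0 0;1 0 0 3 0 0 0;1 0 0 2.5 0 0 0'; python3 -m inch '1 0 0 0 0 0 0;1 0 0 0 0 0 0;1 0 0 0 0 0 0';python3 -c "
from h import *;print(tool([420,30,172]).round(2))"
```

```text
clock: 38.85
position: [398.0, 31.1, 174.7]
eef_rot: [-0.001, 3.14, 0.0]
wrist_force: [0.5, -0.3, -0.1]
gripper_width: 0.1
grip_force: 0.0
clock: 39.22
position: [399.3, 30.7, 176.9]
eef_rot: [-0.001, 3.14, -0.0]
wrist_force: [0.3, -0.4, 0.2]
gripper_width: -0.1
grip_force: 0.0
[-2.07 -0.07  0.49]
```

```bash
python3 -m inch '1 -2 0 0.4 0 0 0;1 -1.7 0 -0.2 0 0 0;1 -1.7 0 0.3 0 0 0;1 -1.5 0 0.9 0 0 0;1 -1.1 0 1.3 0 0 0;1 -0.5 0 1.2 0 0 0;1 -0.2 0 0.9 0 0 0;1 0 0 0.3 0 0 0'; python3 -m inch '1 0 0 0.1 0 0 0;1 0 0 0.1 0 0 0;1 0 0 0 0 0 0;1 0 0 0 0 0 0'
```

```text
clock: 40.22
position: [485.2, 30.7, 124.0]
eef_rot: [0.0, -3.141, -0.0]
wrist_force: [0.5, 0.5, 3.6]
gripper_width: -0.0
grip_force: 2.2
clock: 40.72
position: [485.3, 30.8, 123.9]
eef_rot: [0.001, -3.141, 0.0]
wrist_force: [-4.2, 0.7, 7.7]
gripper_width: 0.1
grip_force: 3.7
```

```bash
python3 - <<'E'
from h import *
c=camera_info("top")
for n,p,zs in [("blowerR",(245,137),(0,60)),("fpbase",(270,117),(0,50)),("fpbase2",(345,92),(0,50)),("bowl",(290,88),(150,250)),("saucetop",(319,105),(100,130)),("saucebot",(320,130),(0,)),("farflapedge",(290,153),(185,))]:
    print(n,[unproj(c,*p,z).round().tolist() for z in zs])
E
```

```text
blowerR [[710.0, 170.0, 0.0], [692.0, 161.0, 60.0]]
fpbase [[777.0, 95.0, 0.0], [760.0, 90.0, 50.0]]
fpbase2 [[868.0, -140.0, 0.0], [847.0, -136.0, 50.0]]
bowl [[811.0, 27.0, 150.0], [769.0, 22.0, 250.0]]
saucetop [[783.0, -57.0, 100.0], [771.0, -57.0, 130.0]]
saucebot [[740.0, -64.0, 0.0]]
farflapedge [[613.0, 19.0, 185.0]]
```

```bash
python3 -m inch '1 0 0 -6 0 0 0;1 0 0 -5.8 0 0 0;1 -5.5 -0.3 0 0 0 0;1 -5.5 0 0 0 0 0;1 -5.5 0 0 0 0 0;1 0 0 3 0 0 0;1 0 0 3 0 0 0'; python3 -m inch '1 0 0 0 0 0 0;1 0 0 0 0 0 0;1 0 0 0 0 0 0';python3 -c "
from h import *;print(tool([620,28,172]).round(2))"
```

```text
clock: 41.6
position: [650.9, 27.7, 179.4]
eef_rot: [0.0, -3.141, -0.0]
wrist_force: [-0.7, 0.4, -0.0]
gripper_width: -0.2
grip_force: 0.0
clock: 41.98
position: [651.4, 27.7, 182.9]
eef_rot: [-0.0, 3.138, -0.0]
wrist_force: [0.7, -0.5, -0.2]
gripper_width: -0.1
grip_force: 0.0
[3.14 0.03 1.08]
```

```bash
python3 -m inch '1 3 0 0.9 0 0 0;1 1.7 0 -0.2 0 0 0;1 1.7 0 0.3 0 0 0;1 1.5 0 0.9 0 0 0;1 1.1 0 1.3 0 0 0;1 0.5 0 1.2 0 0 0;1 0.2 0 0.9 0 0 0;1 0 0 0.3 0 0 0'; python3 -m inch '1 0 0 0.1 0 0 0;1 0 0 0.1 0 0 0;1 0 0 0 0 0 0;1 0 0 0 0 0 0'
```

```text
clock: 42.98
position: [552.7, 27.8, 123.9]
eef_rot: [0.001, -3.139, -0.0]
wrist_force: [-5.8, 0.1, 11.0]
gripper_width: -0.1
grip_force: 5.1
clock: 43.48
position: [553.3, 27.7, 123.9]
eef_rot: [0.001, -3.14, 0.0]
wrist_force: [-6.8, 0.7, 9.3]
gripper_width: -0.0
grip_force: 4.6
```

```bash
python3 -m inch '1 0 0 -6 0 0 0;1 0 0 -6 0 0 0;1 0 0 -6 0 0 0;1 4 -5 -3 0 0 0;1 4 -6 0 0 0 0;1 2 -6 0 0 0 0;1 0 0 0 0 0 0;1 0 0 0 0 0 0' | head -2; python3 - <<'E'
from h import *
f=lambda n:read_camera(n)[:,:,::-1]
t,w,s=f("top"),f("wrist"),f("scene")
T=cv2.resize(t[130:280,195:470],(400,218));S=cv2.resize(s[140:340,180:460],(400,286))
W=cv2.resize(w[:, 240:],(400,400))
c=np.zeros((504,800,3),np.uint8);c[:218,:400]=T;c[218:504,:400]=S;c[:400,400:]=W;cv2.imwrite("pics/final.png",c)
E
```

```text
clock: 44.48
position: [464.0, -127.8, 328.9]
```

View pics/final.png

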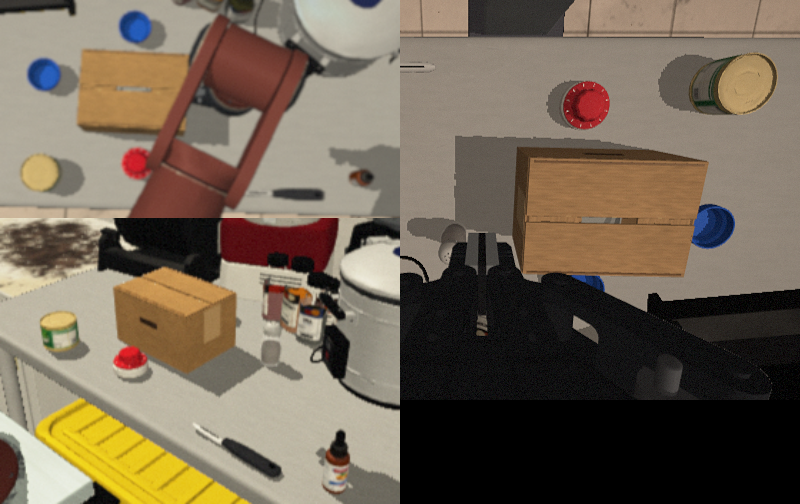

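The carton is shut with all four flaps flat, and the cups show through the seam at about (600,220). The bystanders haven't moved and no white cups remain on the table, so I'm handing it in.

```bash
python3 -c "
from bench import *;print(finish_job())"
```

```text
the job is handed in; nothing more can be done
None
```

The job is handed in: all three white cups are nested in one stack inside the carton, the short flaps were folded before the long ones, and the bystanders appear unmoved in the final pictures.

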